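# Pack the nut stall's sampler tray

## Robot

A 6-joint arm with a two-finger parallel gripper is mounted at the origin on the work surface. World frame = base frame: x ahead of the robot, y to its left, z up, the work surface at z = 0. Lengths are in m, angles in degrees, forces in N, time in s.
With the tool pointing down it reaches from about 0.25 to 0.775 m from the base axis. Payload 4 kg.
Tool frame: the origin (TCP) lies at the very end of the fingers, on their centre line; the grasp point (between the pads) lies 19 mm behind it (hold_point_z is the distance from the TCP to the grasp point, in m); z points along the fingers, y is the line along which they close (so a half turn about z gives the same grasp; the last joint's range is limited). The gripper opens to 94 mm and grips with 3 to 60 N. Pads are 16 mm wide; open, the fingers measure 119 mm over their backs; the gripper's body (75 mm by 177 mm) begins 78 mm behind the grasp point.
Start: joints at [-78.444, 4.996, 78.535, -0, 96.463, -5.907], TCP at [0.165, -0.525, 0.206] pointing down, gripper open.
Joint ranges: [-177.83, 177.83], [-43.37, 116.18], [15.69, 146.23], [-61.86, 241.86], [9.47, 152.12], [-147.06, 147.06]. Speed limits (degrees/s): [159.86, 159.86, 180, 180, 180, 180].

## Interface

Orientations are given as [roll, pitch, yaw] about the fixed x, y, z axes, in that order (R = Rz(yaw) Ry(pitch) Rx(roll)).
In Python, from rig import sense, snapshot, get_calibration, sign_off, hold_point_z gives the robot as it stands.
- The arm moves only by the tool servo_tool, never from a script. Its argument "steps" is a list of rows, each an object with "delta_pos": the shift along the tool's x, y, z in mm, a list of three; "angular": the turn, a rotation vector about the tool's x, y, z in rad, a list of three. A call has 1 to 5 rows; each row is the pose to reach, as a shift and turn from the pose commanded when the call began, along the tool's axes at that moment; what a row does not reach only later rows make up. A row lasts 1/8 s, in which the tool goes at most 62.5 mm and 10.7 degrees, less where a joint would pass 70% of its speed; a pose out of reach is approached as far as the arm can. A call with a gripper value outside its range is refused whole. "jaw" is the closure in counts, from 0 (fully open) to 255 (shut), set as the call begins (left out, the last holds). The fingers move at their own pace and stop on an object; the grip force is fixed at half the most. Time passes only in rows, so rows that repeat a pose let the fingers close. It gives the time, the measured TCP pose, the force, the opening and the grip force at its end, in the units of the state.
- sense(): the state, without advancing time (a new reading comes with each control period).
- snapshot(name): name is "scene" or "side" or "wrist"; returns the picture (420x560x3 uint8, blue, green, red); there is no depth.
- get_calibration(name): a dict with "mtx" (3x3 intrinsics, pixels), "dist" ([k1, k2, p1, p2, k3] as OpenCV has them; the pictures are not rectified), "position" and "orientation" of the camera in the world. Camera axes: x right, y down, z forward; pixel columns grow to the right and rows downward; lengths in m; the calibration is good to about 2 mm. A picture is of the moment at which its call begins: read the wrist's pose just before it. get_calibration takes no time and is no camera call; for the wrist camera it gives the pose at the moment of the call.
- sign_off(): hands the job in; it is judged then, once.
The state is a dict: "time": time; "qpos": joint angles; "qvel": joint speeds; "joint_efforts": joint torques, N m; "ee_pos": TCP position; "ee_rot": TCP orientation; "contact_force": force on the tool from outside, world axes, zero at the start; "ft_torque": the same for the moment, N m; "width": finger opening in m; "finger_force": force on a finger pad.
Only numpy, scipy, OpenCV 4.12 (cv2) and the standard library are available. Lean on these libraries where they do the work, as an engineer would, in place of code of your own. Each camera call takes 0.05 s, during which the arm holds its last target. There are 200 camera calls.

## Task

Pack the sampler tray on the nut stall: stand each round jar with a green, yellow, white or blue lid upright in the compartment whose floor card has the colour of its lid, setting the glass jars down rather than dropping them or tipping them over. Leave the red-lidded jar and the square honey jar standing where they are; they do not belong in the tray.

Things in the scene. Friction and masses are not known exactly. Their poses are not given: they have to be found in the camera images.
- jar_green_center (a point): Round glass jar of pistachios with a green screw lid, standing upright. 88 mm high; glass body 58 mm across up to 58 mm, then a shoulder up to 66 mm; lid 61 mm across and 22 mm deep (66 to 88 mm above the foot). 0.2 to 0.4 kg. The point is the jar's centre, half-way up (44 mm above the foot); z is the jar's own up axis.
- jar_yellow_center (a point): Round glass jar of chickpeas with a yellow screw lid, standing upright. 88 mm high; glass body 58 mm across up to 58 mm, then a shoulder up to 66 mm; lid 61 mm across and 22 mm deep (66 to 88 mm above the foot). 0.2 to 0.4 kg. The point is the jar's centre, half-way up (44 mm above the foot); z is the jar's own up axis.
- jar_white_center (a point): Round glass jar of white dried-cheese balls with a white screw lid, standing upright. 88 mm high; glass body 58 mm across up to 58 mm, then a shoulder up to 66 mm; lid 61 mm across and 22 mm deep (66 to 88 mm above the foot). 0.2 to 0.4 kg. The point is the jar's centre, half-way up (44 mm above the foot); z is the jar's own up axis.
- jar_blue_center (a point): Round glass jar of raisins with a blue screw lid, standing upright. 88 mm high; glass body 58 mm across up to 58 mm, then a shoulder up to 66 mm; lid 61 mm across and 22 mm deep (66 to 88 mm above the foot). 0.2 to 0.4 kg. The point is the jar's centre, half-way up (44 mm above the foot); z is the jar's own up axis.
- jar_red_center (a point): Round glass jar of peanuts with a red screw lid, exactly as large as the other round jars; no compartment has its colour and it stays where it is. The point is its centre, half-way up (44 mm above the foot).
- jar_honey_center (a point): Square amber honey jar, 66 mm by 66 mm, 84 mm high, with a round yellow lid 49 mm across of the same colour as that of the round yellow-lidded jar; it stays where it is. The point is its centre, half-way up (42 mm above the foot).
- card_green: Green card, 86 mm square and 2 mm thick, fixed as the floor of one compartment of the wooden sampler tray. The origin is the centre of its underside, 6 mm above the counter, so a jar on it stands 8 mm above the counter; x and y lie along the tray's walls. The tray (196 mm square, fixed to the counter) has two by two compartments, each 89 mm square inside and 95 mm from centre to centre, with walls and dividers 6 mm thick that end 36 mm above the counter.
- card_yellow: Yellow card, 86 mm square and 2 mm thick, fixed as the floor of one compartment of the wooden sampler tray. The origin is the centre of its underside, 6 mm above the counter, so a jar on it stands 8 mm above the counter; x and y lie along the tray's walls. The tray (196 mm square, fixed to the counter) has two by two compartments, each 89 mm square inside and 95 mm from centre to centre, with walls and dividers 6 mm thick that end 36 mm above the counter.
- card_white: White card, 86 mm square and 2 mm thick, fixed as the floor of one compartment of the wooden sampler tray. The origin is the centre of its underside, 6 mm above the counter, so a jar on it stands 8 mm above the counter; x and y lie along the tray's walls. The tray (196 mm square, fixed to the counter) has two by two compartments, each 89 mm square inside and 95 mm from centre to centre, with walls and dividers 6 mm thick that end 36 mm above the counter.
- card_blue: Blue card, 86 mm square and 2 mm thick, fixed as the floor of one compartment of the wooden sampler tray. The origin is the centre of its underside, 6 mm above the counter, so a jar on it stands 8 mm above the counter; x and y lie along the tray's walls. The tray (196 mm square, fixed to the counter) has two by two compartments, each 89 mm square inside and 95 mm from centre to centre, with walls and dividers 6 mm thick that end 36 mm above the counter.

How it is judged (in metres and radians):
At the end, for the whole second after the job is handed in: Each of the four jars stands upright (within 7 degrees) and at rest on the card of its lid's colour, its axis within 22 mm of the card's centre (anywhere in the compartment); the red-lidded jar and the honey jar stand upright within 30 mm of where they started (horizontal distance between jar_green_center and card_green below 0.022 m and height (world z) of each of jar_green_center, jar_yellow_center, jar_white_center, jar_blue_center below 0.058 m and angle between each of jar_green_center, jar_yellow_center, jar_white_center, jar_blue_center, jar_red_center, jar_honey_center's own z axis and vertical below 0.12 rad and linear speed of each of jar_green, jar_yellow, jar_white, jar_blue, jar_red, jar_honey below 0.02 m/s and angular speed of each of jar_green, jar_yellow, jar_white, jar_blue below 0.2 rad/s and horizontal distance between jar_yellow_center and card_yellow below 0.022 m and horizontal distance between jar_white_center and card_white below 0.022 m and horizontal distance between jar_blue_center and card_blue below 0.022 m and distance of each of jar_red_center, jar_honey_center from where it was at the start of the episode below 0.03 m); the robot touches nothing.
It fails at once if one of the four jars for the tray is tipped more than 45 degrees (angle between any of jar_green_center, jar_yellow_center, jar_white_center, jar_blue_center's own z axis and vertical above 0.785 rad).
It fails at once if one of the four jars for the tray is dropped (in free fall with its foot more than 31 mm above the counter, that is over 23 mm above a card) ((contact force between jar_green and anything else below 0.02 N and height (world z) of jar_green_center above 0.075 m) or (contact force between jar_yellow and anything else below 0.02 N and height (world z) of jar_yellow_center above 0.075 m) or (contact force between jar_white and anything else below 0.02 N and height (world z) of jar_white_center above 0.075 m) or (contact force between jar_blue and anything else below 0.02 N and height (world z) of jar_blue_center above 0.075 m)).
It also fails if it takes over 102 s, if anything falls off the work surface, if the arm or the gripper's body presses on something with over 40 N, if the wrist force passes 120 N, or if a joint passes its speed limit or range.

## Working session

There is one attempt and no reset: what is moved stays moved. The work goes in short steps, Python scripts to look and compute and a tool call to move; the robot and the scene stay as the last step left them, time stands still between calls to the robot, and variables do not carry over. Pictures are saved under pics/ and viewed, at most 14 in all, crops included, and the job is handed in when it is done.

Besides the shell and the picture viewer there is one more tool, called after "Call:" in YAML: its name, and indented under it one key for each argument. servo_tool: Moves the arm, as the interface text tells. Its arguments: {"type":"object","properties":{"steps":{"type":"array","items":{"type":"object","properties":{"delta_pos":{"type":"array","items":{"type":"number"}},"angular":{"type":"array","items":{"type":"number"}}}}},"jaw":{"type":"number"}},"required":["steps"]}

```bash
mkdir -p pics
python3 - <<'E'
from rig import *
import cv2
print(sense(),hold_point_z)
for n in ("scene","side","wrist"):
    c=get_calibration(n);print(n,c)
    cv2.imwrite(f"pics/{n}0.png",snapshot(n))
E
```

```text
{'time': 0.0, 'qpos': array([-7.84444607e+01,  5.03801742e+00,  7.86241364e+01,  1.45527465e-03,
        9.64651815e+01, -5.90910925e+00]), 'qvel': array([ 0.01815217, -0.03942332, -0.01451719, -0.05285357, -0.03900339,
        0.00862653]), 'joint_efforts': array([-1.19731820e-03, -3.40182853e+01, -3.02430260e+01,  7.15532689e-02,
        3.29330144e-02, -1.69049072e-04]), 'ee_pos': array([ 0.16493752, -0.52409514,  0.20432001]), 'ee_rot': array([-1.79873490e+02, -1.45479497e-02,  1.74647948e+01]), 'contact_force': array([-0.84868972, -0.40117301,  0.15561027]), 'ft_torque': array([ 0.05898957, -0.04512011, -0.01719111]), 'finger_force': 0.0, 'width': 0.09405262397502628} 0.0188
scene {'mtx': array([[393.38531388,   0.        , 280.50241509],
       [  0.        , 393.38531388, 210.08434653],
       [  0.        ,   0.        ,   1.        ]]), 'dist': array([-0.0922351,  0.       ,  0.       ,  0.       ,  0.       ]), 'position': array([1.13228757, 0.02652379, 0.87722893]), 'orientation': array([-143.68994818,   -0.2524055 ,   90.86689495])}
side {'mtx': array([[482.64297122,   0.        , 283.20482353],
       [  0.        , 482.64297122, 213.54088436],
       [  0.        ,   0.        ,   1.        ]]), 'dist': array([-0.14196704,  0.        ,  0.        ,  0.        ,  0.        ]), 'position': array([0.48099764, 0.71572281, 0.75148146]), 'orientation': array([-134.64468853,   -0.95128093, -173.68626485])}
wrist {'mtx': array([[372.53570806,   0.        , 280.20736691],
       [  0.        , 372.53570806, 208.51624129],
       [  0.        ,   0.        ,   1.        ]]), 'dist': array([-0.04170818,  0.        ,  0.        ,  0.        ,  0.        ]), 'position': array([ 0.235641  , -0.50289767,  0.3845542 ]), 'orientation': array([ 1.64984793e+02,  9.78239457e-02, -7.25709675e+01])}
```

View pics/scene0.png

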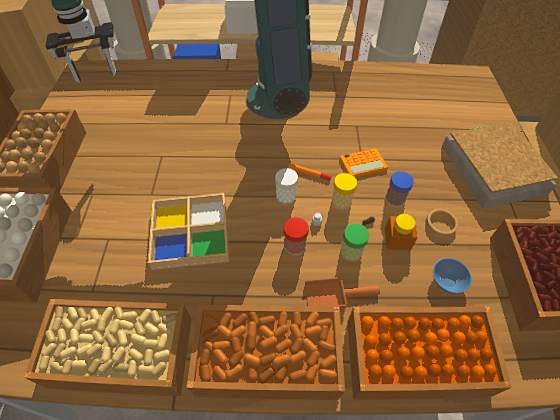

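View pics/side0.png

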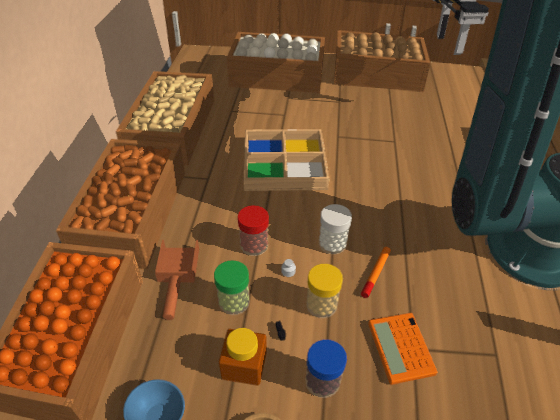

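The scene view shows the lids at white (286,176), yellow (345,183), blue (401,182), red (295,229), green (356,235) and honey (405,223). The tray cards are at yellow (171,216), white (206,214), blue (171,246) and green (208,243). The side view agrees, with the tray around (285,160).

```bash
cat > h.py <<'E'
import cv2, numpy as np
from rig import *
from scipy.spatial.transform import Rotation as R
from scipy.optimize import least_squares
HSV={'red':[(0,8),(172,180)],'yellow':[(22,32)],'green':[(45,85)],'blue':[(105,125)]}
def rays(c,px):
    u=cv2.undistortPoints(np.float64(px).reshape(-1,1,2),c['mtx'],c['dist']).reshape(-1,2)
    return R.from_euler('xyz',c['orientation'],degrees=True).apply(np.c_[u,np.ones(len(u))])
def onplane(c,px,z):
    d=rays(c,px); p=c['position']; return (p+d*((z-p[2])/d[:,2])[:,None])[:,:2]
def mask(im,col):
    h=cv2.cvtColor(im,cv2.COLOR_BGR2HSV)
    if col=='white': m=cv2.inRange(h,(0,0,120),(180,50,255))
    else:
        m=0
        for a,b in HSV[col]: m=m|cv2.inRange(h,(a,150,60),(b,255,255))
    return cv2.morphologyEx(m,cv2.MORPH_OPEN,np.ones((3,3)))
def blob(m,at=None):
    "contour of the component containing/nearest pixel `at`"
    cs,_=cv2.findContours(m,cv2.RETR_EXTERNAL,cv2.CHAIN_APPROX_NONE)
    cs=[c for c in cs if cv2.contourArea(c)>40]
    return max(cs,key=lambda c:cv2.pointPolygonTest(c,tuple(map(float,at)),True))
def lid(c,cnt,z,r):
    P=onplane(c,cnt.reshape(-1,2),z); cam=c['position'][:2]
    x=P.mean(0)
    for _ in range(6):   # far half of the outline = top rim; circle of known radius
        f=(x-cam)/np.linalg.norm(x-cam); Q=P[(P-x)@f>0.0*r]
        s=least_squares(lambda v:np.hypot(*(Q-v).T)-r,x,loss='soft_l1',f_scale=.001); x=s.x
    return x,np.sqrt(np.mean(s.fun**2))*1e3
E
cat > m.py <<'E'
from h import *
L={'scene':dict(white=(286,172),yellow=(345,183),blue=(401,180),red=(295,229),green=(356,235),honey=(405,223)),
 'side':dict(white=(335,215),yellow=(325,280),blue=(327,358),red=(253,220),green=(232,277),honey=(242,343))}
C={'scene':dict(yellow=(171,216),white=(206,214),blue=(171,246),green=(208,243)),'side':dict(yellow=(303,145),white=(300,170),blue=(265,146),green=(265,169))}
for n in L:
    im=cv2.imread(f'pics/{n}0.png');c=get_calibration(n)
    for k,a in L[n].items():
        cnt=blob(mask(im,'yellow' if k=='honey' else k),a)
        x,e=lid(c,cnt,.084 if k=='honey' else .088,.0245 if k=='honey' else .0305); print(n,k,x.round(4),'rms mm',round(e,2),cv2.contourArea(cnt))
    for k,a in C[n].items():
        cnt=blob(mask(im,k),a);P=onplane(c,cnt.reshape(-1,2),.008);print(n,'card',k,P.min(0).round(3),P.max(0).round(3),cv2.contourArea(cnt))
E
python3 m.py
```

```text
scene white [0.4446 0.0352] rms mm 1.24 555.0
scene yellow [0.457  0.1905] rms mm 1.27 373.0
scene blue [0.4482 0.3429] rms mm 1.69 242.0
scene red [0.6044 0.0585] rms mm 0.97 480.0
scene green [0.6233 0.2021] rms mm 2.0 333.5
scene honey [0.58   0.3293] rms mm 1.01 292.5
scene card yellow [ 0.484 -0.319] [ 0.556 -0.232] 537.0
scene card white [ 0.469 -0.225] [ 0.541 -0.136] 549.0
scene card blue [ 0.607 -0.299] [ 0.653 -0.225] 331.5
scene card green [ 0.597 -0.205] [ 0.639 -0.163] 171.5
side white [0.4442 0.0548] rms mm 4.48 814.5
side yellow [0.4548 0.195 ] rms mm 1.1 873.5
side blue [0.4445 0.3485] rms mm 1.1 1188.5
side red [0.6021 0.061 ] rms mm 0.83 720.5
side green [0.6173 0.2081] rms mm 1.26 849.5
side honey [0.5775 0.3341] rms mm 0.88 748.0
side card yellow [ 0.489 -0.316] [ 0.574 -0.259] 315.5
side card white [ 0.502 -0.218] [ 0.562 -0.162] 279.5
side card blue [ 0.585 -0.299] [ 0.669 -0.247] 309.5
side card green [ 0.568 -0.205] [ 0.655 -0.15 ] 401.0
```

View pics/wrist0.png

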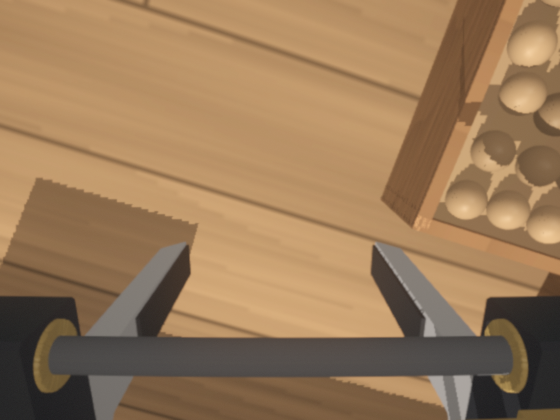

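Call:
servo_tool:
  steps:
    - {"delta_pos": [54, -18, -10], "angular": [0, 0, -0.1]}
    - {"delta_pos": [108, -36, -25], "angular": [0, 0, -0.2]}
    - {"delta_pos": [162, -54, -40], "angular": [0, 0, -0.3]}
    - {"delta_pos": [216, -72, -55], "angular": [0, 0, -0.4]}
    - {"delta_pos": [270, -90, -65], "angular": [0, 0, -0.48]}
  jaw: 0

```text
time: 0.78
ee_pos: [0.3969, -0.3566, 0.2711]
ee_rot: [180.0, 0.0, 45.1]
contact_force: [0.6, -0.2, -0.7]
width: 0.0943
finger_force: 0.0
```

Call:
servo_tool:
  steps:
    - {"delta_pos": [55, 9, 0]}
    - {"delta_pos": [110, 18, 0]}
    - {"delta_pos": [167, 25, 0]}
    - {"delta_pos": [167, 25, 0]}

```text
schema error: expected keys delta_pos, angular
```

Run:
```python
from h import *
c=get_calibration('wrist'); im=snapshot('wrist'); cv2.imwrite('pics/w1.png',im)
import pickle; pickle.dump(c,open('w1.pkl','wb'))
print(c['position'],c['orientation'],sense()['ee_pos'])
```

```text
[ 0.44882765 -0.3041811   0.45118904] [ 1.64962142e+02 -4.28616942e-02 -4.49217133e+01] [ 0.40239299 -0.35216471  0.27227286]
```

View pics/w1.png

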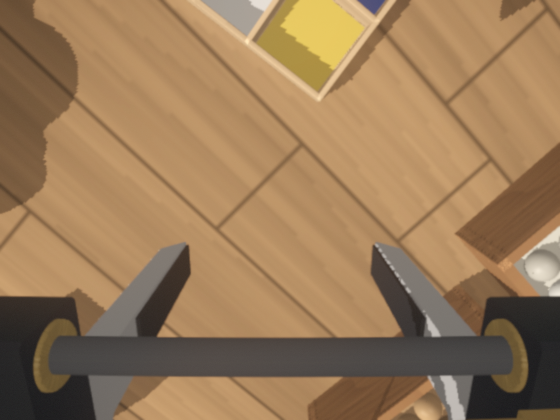

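The move was refused because "angular" is required, so only the yellow corner of the tray shows (around 320,50). I'll repeat it.

Call:
servo_tool:
  steps:
    - {"delta_pos": [55, 9, 0], "angular": [0, 0, 0]}
    - {"delta_pos": [110, 18, 0], "angular": [0, 0, 0]}
    - {"delta_pos": [160, 25, 0], "angular": [0, 0, 0]}
    - {"delta_pos": [160, 25, 0], "angular": [0, 0, 0]}

```text
time: 1.32
ee_pos: [0.5282, -0.2601, 0.2691]
ee_rot: [-179.9, -0.0, 45.2]
contact_force: [0.9, 0.6, -0.2]
width: 0.0943
finger_force: 0.0
```

Run:
```python
from h import *
c=get_calibration('wrist'); im=snapshot('wrist'); cv2.imwrite('pics/w2.png',im)
import pickle; pickle.dump(c,open('w2.pkl','wb'))
print(c['position'],c['orientation'],sense()['ee_pos'])
```

```text
[ 0.58037764 -0.2079193   0.44920184] [ 1.64977240e+02  1.28752236e-01 -4.47880383e+01] [ 0.52695175 -0.2614667   0.26942066]
```

View pics/w2.png

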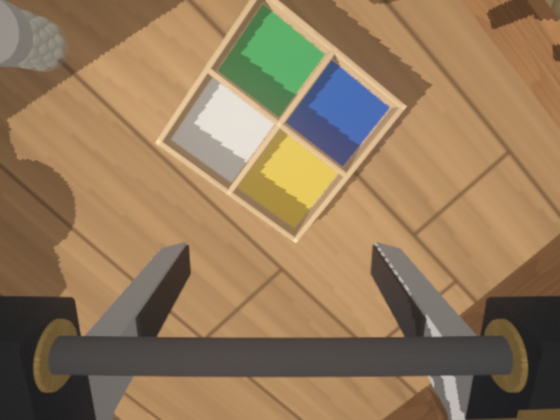

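The tray is seen from above: the divider cross is at (279,124), with outer corners at (160,142), (296,240) and (405,105). Cards are green (272,62), blue (338,115), yellow (290,178) and white (220,130).

Run:
```python
from h import *
import pickle
c=pickle.load(open('w2.pkl','rb'))
P=onplane(c,[(279,124),(160,142),(405,105),(296,240)],.036)
print(P.round(4)); d=P[2]-P[1]; print('diag',np.hypot(*d),'mid',(P[1]+P[2])/2)
a=np.degrees(np.arctan2(*(P[2]-P[3])[::-1])); b=np.degrees(np.arctan2(*(P[1]-P[3])[::-1])); print('sides',np.linalg.norm(P[2]-P[3]),np.linalg.norm(P[1]-P[3]),a,b)
im=cv2.imread('pics/w2.png')
for k,at in dict(green=(272,62),blue=(338,115),yellow=(300,170),white=(230,120)).items():
    cnt=blob(mask(im,k),at); Q=onplane(c,cnt.reshape(-1,2),.008); r=cv2.minAreaRect(np.float32(Q*1000)); print(k,r)
th=np.radians((a+b-90)/2); ux=np.array([np.cos(th),np.sin(th)]); uy=np.array([-ux[1],ux[0]]); o=(P[1]+P[2])/4+P[0]/2
for k,(i,j) in dict(green=(1,1),blue=(1,-1),white=(-1,1),yellow=(-1,-1)).items(): print(k,(o+.0475*(i*ux+j*uy)).round(4))
```

```text
[[ 0.5675 -0.2177]
 [ 0.461  -0.1387]
 [ 0.6782 -0.2987]
 [ 0.4878 -0.3262]]
diag 0.2697436429535575 mid [ 0.56957823 -0.21870003]
sides 0.19239294690290604 0.18939764984651355 8.239404301652044 98.14122227489874Traceback (most recent call last):
  File "<stdin>", line 9, in <module>
  File "h.py", line 22, in blob
    return max(cs,key=lambda c:cv2.pointPolygonTest(c,tuple(map(float,at)),True))
ValueError: max() iterable argument is empty
```

Call:
servo_tool:
  steps:
    - {"delta_pos": [30, -50, 10], "angular": [0, 0, 0]}
    - {"delta_pos": [60, -102, 25], "angular": [0, 0, 0]}
    - {"delta_pos": [90, -155, 40], "angular": [0, 0, 0]}
    - {"delta_pos": [120, -207, 55], "angular": [0, 0, 0]}
    - {"delta_pos": [150, -258, 70], "angular": [0, 0, 0]}

```text
time: 2.0
ee_pos: [0.449, 0.0263, 0.2001]
ee_rot: [179.9, -0.0, 44.8]
contact_force: [0.6, 0.1, 0.8]
width: 0.0937
finger_force: 0.0
```

Call:
servo_tool:
  steps:
    - {"delta_pos": [6, -12, 0], "angular": [0, 0, 0]}
    - {"delta_pos": [6, -12, 0], "angular": [0, 0, 0]}
    - {"delta_pos": [6, -12, 0], "angular": [0, 0, 0]}

```text
time: 2.38
ee_pos: [0.4468, 0.0371, 0.2011]
ee_rot: [179.9, -0.0, 44.8]
contact_force: [0.3, -0.5, 0.7]
width: 0.0939
finger_force: 0.0
```

```bash
cat > look.py <<'E'
from h import *
import sys
col,tag=sys.argv[1:3]; s=sense(); c=get_calibration('wrist'); im=snapshot('wrist'); cv2.imwrite(f'pics/{tag}.png',im)
e=s['ee_pos']; yaw=np.radians(s['ee_rot'][2]); print('tcp',e.round(4),s['ee_rot'].round(1))
at=(float(sys.argv[3]),float(sys.argv[4])) if len(sys.argv)>4 else (280,208)
cnt=blob(mask(im,col),at); x,r=lid(c,cnt,.088,.0305); print(col,x.round(4),'rms',round(r,2),'area',cv2.contourArea(cnt),cv2.boundingRect(cnt))
d=x-e[:2]; print('tool dx,dy mm',((d@[np.cos(yaw),np.sin(yaw)])*1e3).round(1),((d@[np.sin(yaw),-np.cos(yaw)])*1e3).round(1),'dz to grasp',((e[2]-.058)*1e3).round(1))
E
python3 look.py white jw
```

```text
tcp [0.4468 0.0371 0.2011] [179.9  -0.   44.8]
white [0.4408 0.0361] rms 0.52 area 4460.0 (240, 164, 73, 81)
tool dx,dy mm -5.0 -3.4 dz to grasp 143.1
```

View pics/jw.png

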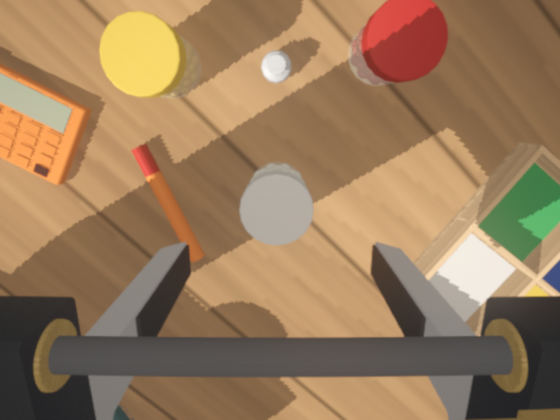

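The white lid is centred at (277,208), the jar's body shows above it, and the fingers straddle it.

Call:
servo_tool:
  steps:
    - {"delta_pos": [-5, -3, 30], "angular": [0, 0, 0]}
    - {"delta_pos": [-5, -3, 70], "angular": [0, 0, 0]}
    - {"delta_pos": [-5, -3, 110], "angular": [0, 0, 0]}
    - {"delta_pos": [-5, -3, 143], "angular": [0, 0, 0]}
    - {"delta_pos": [-5, -3, 143], "angular": [0, 0, 0]}

```text
time: 3.05
ee_pos: [0.4384, 0.0363, 0.0549]
ee_rot: [-179.7, 0.3, 44.8]
contact_force: [-0.6, -0.1, 0.0]
width: 0.0941
finger_force: 0.0
```

Call:
servo_tool:
  steps:
    - {"delta_pos": [0, 0, 0], "angular": [0, 0, 0]}
    - {"delta_pos": [0, 0, 0], "angular": [0, 0, 0]}
    - {"delta_pos": [0, 0, 0], "angular": [0, 0, 0]}
    - {"delta_pos": [0, 0, 0], "angular": [0, 0, 0]}
    - {"delta_pos": [0, 0, 0], "angular": [0, 0, 0]}
  jaw: 255

```text
time: 3.68
ee_pos: [0.4413, 0.0373, 0.0585]
ee_rot: [179.9, -0.1, 45.0]
contact_force: [0.5, -1.4, 3.5]
width: 0.0605
finger_force: 30.0
```

Call:
servo_tool:
  steps:
    - {"delta_pos": [0, 0, -35], "angular": [0, 0, 0]}
    - {"delta_pos": [-5, 10, -75], "angular": [0, 0, 0]}
    - {"delta_pos": [-30, 60, -80], "angular": [0, 0, 0]}
    - {"delta_pos": [-55, 112, -80], "angular": [0, 0, 0]}
    - {"delta_pos": [-80, 162, -80], "angular": [0, 0, 0]}

```text
time: 4.3
ee_pos: [0.4979, -0.1347, 0.1363]
ee_rot: [-179.9, 0.0, 45.0]
contact_force: [0.5, 0.1, -2.2]
width: 0.0602
finger_force: 30.0
```

Call:
servo_tool:
  steps:
    - {"delta_pos": [-20, 42, 0], "angular": [0, 0, 0]}
    - {"delta_pos": [-20, 42, 0], "angular": [0, 0, 0]}
    - {"delta_pos": [-20, 42, 0], "angular": [0, 0, 0]}

```text
time: 4.68
ee_pos: [0.5128, -0.1767, 0.136]
ee_rot: [-179.8, 0.0, 45.0]
contact_force: [0.8, 1.2, -3.2]
width: 0.0608
finger_force: 30.0
```

Call:
servo_tool:
  steps:
    - {"delta_pos": [1, 2, 25], "angular": [0, 0, 0]}
    - {"delta_pos": [1, 2, 50], "angular": [0, 0, 0]}
    - {"delta_pos": [1, 2, 62], "angular": [0, 0, 0]}
    - {"delta_pos": [1, 2, 68], "angular": [0, 0, 0]}
    - {"delta_pos": [1, 2, 69], "angular": [0, 0, 0]}

```text
time: 5.3
ee_pos: [0.5161, -0.1779, 0.0688]
ee_rot: [180.0, -0.0, 45.0]
contact_force: [0.1, -0.2, -2.7]
width: 0.0607
finger_force: 30.0
```

Call:
servo_tool:
  steps:
    - {"delta_pos": [0, 0, 0.5], "angular": [0, 0, 0]}
    - {"delta_pos": [0, 0, 0.5], "angular": [0, 0, 0]}

```text
time: 5.55
ee_pos: [0.5164, -0.1785, 0.0688]
ee_rot: [179.9, -0.0, 45.0]
contact_force: [0.2, -0.1, -3.9]
width: 0.0606
finger_force: 30.0
```

Call:
servo_tool:
  steps:
    - {"delta_pos": [0, 0, 1.5], "angular": [0, 0, 0]}
    - {"delta_pos": [0, 0, 2], "angular": [0, 0, 0]}
    - {"delta_pos": [0, 0, 2], "angular": [0, 0, 0]}

```text
time: 5.92
ee_pos: [0.5162, -0.1784, 0.0665]
ee_rot: [180.0, -0.0, 45.0]
contact_force: [-0.9, 0.5, -0.1]
width: 0.0604
finger_force: 30.0
```

Call:
servo_tool:
  steps:
    - {"delta_pos": [0, 0, 0], "angular": [0, 0, 0]}
    - {"delta_pos": [0, 0, 0], "angular": [0, 0, 0]}
    - {"delta_pos": [0, 0, 0], "angular": [0, 0, 0]}
    - {"delta_pos": [0, 0, 0], "angular": [0, 0, 0]}
  jaw: 0

```text
time: 6.42
ee_pos: [0.516, -0.1783, 0.0661]
ee_rot: [180.0, -0.0, 45.0]
contact_force: [-0.4, 0.2, 0.2]
width: 0.0935
finger_force: 0.0
```

Call:
servo_tool:
  steps:
    - {"delta_pos": [0, 0, -50], "angular": [0, 0, 0]}
    - {"delta_pos": [5, -7, -105], "angular": [0, 0, 0]}
    - {"delta_pos": [35, -48, -134], "angular": [0, 0, 0]}
    - {"delta_pos": [70, -97, -134], "angular": [0, 0, 0]}
    - {"delta_pos": [106, -147, -134], "angular": [0, 0, 0]}

```text
time: 7.05
ee_pos: [0.487, 0.002, 0.2008]
ee_rot: [179.9, -0.1, 44.9]
contact_force: [-0.3, 1.0, -0.5]
width: 0.0943
finger_force: 0.0
```

Call:
servo_tool:
  steps:
    - {"delta_pos": [36, -50, 0], "angular": [0, 0, 0]}
    - {"delta_pos": [72, -100, 0], "angular": [0, 0, 0]}
    - {"delta_pos": [112, -155, 0], "angular": [0, 0, 0]}
    - {"delta_pos": [112, -155, 0], "angular": [0, 0, 0]}
    - {"delta_pos": [112, -155, 0], "angular": [0, 0, 0]}

```text
time: 7.68
ee_pos: [0.4567, 0.1894, 0.1999]
ee_rot: [180.0, 0.0, 45.0]
contact_force: [0.1, -0.8, -1.1]
width: 0.0942
finger_force: 0.0
```

```bash
python3 look.py yellow jy
python3 - <<'E'
from h import *
cv2.imwrite('pics/s1.png',snapshot('scene'))
E
```

```text
tcp [0.4567 0.1894 0.1999] [180.   0.  45.]Traceback (most recent call last):
  File "look.py", line 6, in <module>
    cnt=blob(mask(im,col),at); x,r=lid(c,cnt,.088,.0305); print(col,x.round(4),'rms',round(r,2),'area',cv2.contourArea(cnt),cv2.boundingRect(cnt))
  File "h.py", line 22, in blob
    return max(cs,key=lambda c:cv2.pointPolygonTest(c,tuple(map(float,at)),True))
ValueError: max() iterable argument is empty
```

View pics/s1.png

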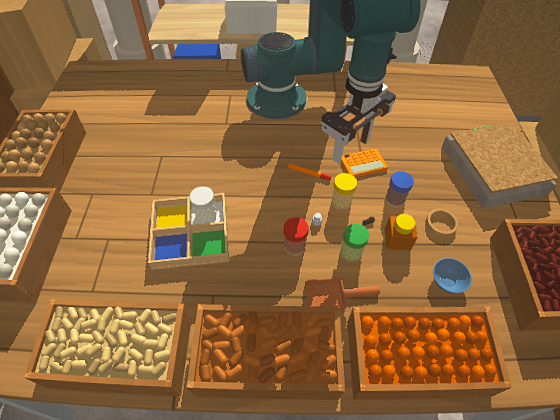

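The white jar is standing on the white card at (203,205). The wrist's yellow isn't passing my mask, so I'll check the pixel.

```bash
python3 - <<'E'
from h import *
h=cv2.cvtColor(cv2.imread('pics/jy.png'),cv2.COLOR_BGR2HSV); print(h[208,280],h[190,270])
h=cv2.cvtColor(cv2.imread('pics/w2.png'),cv2.COLOR_BGR2HSV); print(h[62,272],h[115,338],h[170,300])
E
sed -i 's/(22,32)/(21,33)/; s/(a,150,60)/(a,130,50)/' h.py
sed -i "s/im=snapshot('wrist'); cv2.imwrite(f'pics\/{tag}.png',im)/im=cv2.imread(f'pics\/{tag}.png')\nif im is None: im=snapshot('wrist'); cv2.imwrite(f'pics\/{tag}.png',im)/" look.py; python3 look.py yellow jy
```

```text
[ 23 146 250] [ 23 147 250]
[ 65 118 175] [110 147 179] [ 23 148 232]
tcp [0.4571 0.1882 0.1999] [180.    0.   44.9]
yellow [0.4547 0.191 ] rms 0.42 area 4278.0 (239, 164, 74, 75)
tool dx,dy mm 0.3 -3.7 dz to grasp 141.9
```

```bash
sed -i "s/(a,130,50)/(a,100 if col=='green' else 130,50)/" h.py
```

Call:
servo_tool:
  steps:
    - {"delta_pos": [0, -3, 30], "angular": [0, 0, 0]}
    - {"delta_pos": [0, -3, 70], "angular": [0, 0, 0]}
    - {"delta_pos": [0, -3, 110], "angular": [0, 0, 0]}
    - {"delta_pos": [0, -3, 142], "angular": [0, 0, 0]}
    - {"delta_pos": [0, -3, 142], "angular": [0, 0, 0]}

```text
time: 8.4
ee_pos: [0.4528, 0.1892, 0.0551]
ee_rot: [-179.8, 0.4, 44.8]
contact_force: [-0.2, -0.0, 0.9]
width: 0.0939
finger_force: 0.0
```

Call:
servo_tool:
  steps:
    - {"delta_pos": [0, 0, 0], "angular": [0, 0, 0]}
    - {"delta_pos": [0, 0, 0], "angular": [0, 0, 0]}
    - {"delta_pos": [0, 0, 0], "angular": [0, 0, 0]}
    - {"delta_pos": [0, 0, 0], "angular": [0, 0, 0]}
    - {"delta_pos": [0, 0, 0], "angular": [0, 0, 0]}
  jaw: 255

```text
time: 9.02
ee_pos: [0.4551, 0.192, 0.0589]
ee_rot: [180.0, -0.1, 45.0]
contact_force: [-1.1, 0.4, 3.1]
width: 0.0606
finger_force: 30.0
```

Call:
servo_tool:
  steps:
    - {"delta_pos": [0, 0, -45], "angular": [0, 0, 0]}
    - {"delta_pos": [-5, 5, -100], "angular": [0, 0, 0]}
    - {"delta_pos": [-35, 45, -130], "angular": [0, 0, 0]}
    - {"delta_pos": [-69, 93, -130], "angular": [0, 0, 0]}
    - {"delta_pos": [-103, 140, -130], "angular": [0, 0, 0]}

```text
time: 9.65
ee_pos: [0.4804, 0.0184, 0.1873]
ee_rot: [-180.0, 0.0, 45.0]
contact_force: [0.4, -0.2, -2.9]
width: 0.0608
finger_force: 30.0
```

Call:
servo_tool:
  steps:
    - {"delta_pos": [-34, 47, 0], "angular": [0, 0, 0]}
    - {"delta_pos": [-68, 94, 0], "angular": [0, 0, 0]}
    - {"delta_pos": [-102, 141, 0], "angular": [0, 0, 0]}
    - {"delta_pos": [-136, 188, 0], "angular": [0, 0, 0]}
    - {"delta_pos": [-172, 239, 0], "angular": [0, 0, 0]}

```text
time: 10.28
ee_pos: [0.5274, -0.2722, 0.1863]
ee_rot: [-179.8, 0.0, 45.0]
contact_force: [0.6, 0.4, -3.9]
width: 0.0602
finger_force: 30.0
```

Call:
servo_tool:
  steps:
    - {"delta_pos": [0, 0, 0], "angular": [0, 0, 0]}
    - {"delta_pos": [0, 0, 0], "angular": [0, 0, 0]}
    - {"delta_pos": [0, 0, 0], "angular": [0, 0, 0]}

```text
time: 10.65
ee_pos: [0.5278, -0.2694, 0.1876]
ee_rot: [-179.9, -0.0, 45.1]
contact_force: [-0.5, -0.7, -3.0]
width: 0.0602
finger_force: 30.0
```

Call:
servo_tool:
  steps:
    - {"delta_pos": [-1, 2, 40], "angular": [0, 0, 0]}
    - {"delta_pos": [-1, 2, 80], "angular": [0, 0, 0]}
    - {"delta_pos": [-1, 2, 106], "angular": [0, 0, 0]}
    - {"delta_pos": [-1, 2, 116], "angular": [0, 0, 0]}
    - {"delta_pos": [-1, 2, 119], "angular": [0, 0, 0]}

```text
time: 11.28
ee_pos: [0.5288, -0.2723, 0.0693]
ee_rot: [180.0, -0.0, 45.0]
contact_force: [-0.2, 0.0, -3.5]
width: 0.0602
finger_force: 30.0
```

Call:
servo_tool:
  steps:
    - {"delta_pos": [0, 0, 0.5], "angular": [0, 0, 0]}
    - {"delta_pos": [0, 0, 1], "angular": [0, 0, 0]}
    - {"delta_pos": [0, 0, 1], "angular": [0, 0, 0]}

```text
time: 11.65
ee_pos: [0.529, -0.2733, 0.0689]
ee_rot: [179.9, -0.0, 45.0]
contact_force: [-0.4, 0.6, -4.5]
width: 0.0607
finger_force: 30.0
```

Call:
servo_tool:
  steps:
    - {"delta_pos": [0, 0, 1.5], "angular": [0, 0, 0]}
    - {"delta_pos": [0, 0, 2], "angular": [0, 0, 0]}
    - {"delta_pos": [0, 0, 2], "angular": [0, 0, 0]}

```text
time: 12.02
ee_pos: [0.5289, -0.2733, 0.067]
ee_rot: [179.9, -0.0, 45.0]
contact_force: [-0.2, 1.2, 2.4]
width: 0.0605
finger_force: 30.0
```

Call:
servo_tool:
  steps:
    - {"delta_pos": [0, 0, 0], "angular": [0, 0, 0]}
    - {"delta_pos": [0, 0, 0], "angular": [0, 0, 0]}
    - {"delta_pos": [0, 0, 0], "angular": [0, 0, 0]}
    - {"delta_pos": [0, 0, 0], "angular": [0, 0, 0]}
  jaw: 0

```text
time: 12.52
ee_pos: [0.5286, -0.273, 0.0659]
ee_rot: [180.0, 0.0, 45.0]
contact_force: [-0.6, -0.3, -0.1]
width: 0.0934
finger_force: 0.0
```

Call:
servo_tool:
  steps:
    - {"delta_pos": [0, 0, -50], "angular": [0, 0, 0]}
    - {"delta_pos": [8, -10, -105], "angular": [0, 0, 0]}
    - {"delta_pos": [38, -50, -134], "angular": [0, 0, 0]}
    - {"delta_pos": [75, -99, -134], "angular": [0, 0, 0]}
    - {"delta_pos": [112, -148, -134], "angular": [0, 0, 0]}

```text
time: 13.15
ee_pos: [0.5032, -0.0877, 0.2008]
ee_rot: [179.9, -0.1, 44.9]
contact_force: [1.0, 0.6, 0.4]
width: 0.0942
finger_force: 0.0
```

Call:
servo_tool:
  steps:
    - {"delta_pos": [37, -49, 0], "angular": [0, 0, 0]}
    - {"delta_pos": [74, -98, 0], "angular": [0, 0, 0]}
    - {"delta_pos": [111, -147, 0], "angular": [0, 0, 0]}
    - {"delta_pos": [148, -196, 0], "angular": [0, 0, 0]}
    - {"delta_pos": [185, -245, 0], "angular": [0, 0, 0]}

```text
time: 13.78
ee_pos: [0.4605, 0.2169, 0.2002]
ee_rot: [180.0, -0.0, 45.0]
contact_force: [0.7, -0.3, 0.1]
width: 0.094
finger_force: 0.0
```

Call:
servo_tool:
  steps:
    - {"delta_pos": [37, -49, 0], "angular": [0, 0, 0]}
    - {"delta_pos": [78, -101, 0], "angular": [0, 0, 0]}
    - {"delta_pos": [78, -101, 0], "angular": [0, 0, 0]}
    - {"delta_pos": [78, -101, 0], "angular": [0, 0, 0]}
    - {"delta_pos": [78, -101, 0], "angular": [0, 0, 0]}

```text
time: 14.4
ee_pos: [0.4453, 0.3401, 0.2001]
ee_rot: [180.0, 0.0, 44.9]
contact_force: [-0.5, 0.3, 0.8]
width: 0.0941
finger_force: 0.0
```

```bash
python3 look.py blue jb
```

```text
tcp [0.4453 0.3401 0.2001] [180.    0.   44.9]
blue [0.4449 0.3471] rms 0.98 area 3914.5 (238, 164, 72, 71)
tool dx,dy mm 4.6 -5.3 dz to grasp 142.1[ WARN:0@0.973] global loadsave.cpp:275 findDecoder imread_('pics/jb.png'): can't open/read file: check file path/integrity
```

Call:
servo_tool:
  steps:
    - {"delta_pos": [3, -5, 30], "angular": [0, 0, 0]}
    - {"delta_pos": [3, -5, 70], "angular": [0, 0, 0]}
    - {"delta_pos": [3, -5, 110], "angular": [0, 0, 0]}
    - {"delta_pos": [3, -5, 142], "angular": [0, 0, 0]}
    - {"delta_pos": [3, -5, 142], "angular": [0, 0, 0]}

```text
time: 15.08
ee_pos: [0.4419, 0.3446, 0.055]
ee_rot: [-179.9, 0.4, 44.8]
contact_force: [0.4, -0.9, 0.1]
width: 0.094
finger_force: 0.0
```

Call:
servo_tool:
  steps:
    - {"delta_pos": [0, 0, 0], "angular": [0, 0, 0]}
    - {"delta_pos": [0, 0, 0], "angular": [0, 0, 0]}
    - {"delta_pos": [0, 0, 0], "angular": [0, 0, 0]}
    - {"delta_pos": [0, 0, 0], "angular": [0, 0, 0]}
    - {"delta_pos": [0, 0, 0], "angular": [0, 0, 0]}
  jaw: 255

```text
time: 15.7
ee_pos: [0.4441, 0.3474, 0.059]
ee_rot: [180.0, -0.1, 45.0]
contact_force: [0.9, -1.2, 2.8]
width: 0.0606
finger_force: 30.0
```

Call:
servo_tool:
  steps:
    - {"delta_pos": [0, 0, -45], "angular": [0, 0, 0]}
    - {"delta_pos": [-3, 6, -100], "angular": [0, 0, 0]}
    - {"delta_pos": [-29, 53, -130], "angular": [0, 0, 0]}
    - {"delta_pos": [-57, 105, -130], "angular": [0, 0, 0]}
    - {"delta_pos": [-86, 158, -130], "angular": [0, 0, 0]}

```text
time: 16.32
ee_pos: [0.4942, 0.1734, 0.1877]
ee_rot: [-180.0, 0.0, 45.0]
contact_force: [1.7, 0.5, -2.6]
width: 0.0605
finger_force: 30.0
```

Call:
servo_tool:
  steps:
    - {"delta_pos": [-29, 53, 0], "angular": [0, 0, 0]}
    - {"delta_pos": [-58, 106, 0], "angular": [0, 0, 0]}
    - {"delta_pos": [-87, 159, 0], "angular": [0, 0, 0]}
    - {"delta_pos": [-116, 212, 0], "angular": [0, 0, 0]}
    - {"delta_pos": [-145, 265, 0], "angular": [0, 0, 0]}

```text
time: 16.95
ee_pos: [0.5787, -0.1169, 0.1868]
ee_rot: [-179.9, 0.0, 45.0]
contact_force: [-0.4, 1.0, -1.5]
width: 0.0605
finger_force: 30.0
```

Call:
servo_tool:
  steps:
    - {"delta_pos": [-28, 50, 0], "angular": [0, 0, 0]}
    - {"delta_pos": [-56, 100, 0], "angular": [0, 0, 0]}
    - {"delta_pos": [-71, 131, 0], "angular": [0, 0, 0]}
    - {"delta_pos": [-71, 131, 0], "angular": [0, 0, 0]}
    - {"delta_pos": [-71, 131, 0], "angular": [0, 0, 0]}

```text
time: 17.58
ee_pos: [0.6208, -0.2573, 0.1868]
ee_rot: [-179.9, 0.0, 45.0]
contact_force: [-0.7, -1.1, -2.2]
width: 0.0603
finger_force: 30.0
```

Call:
servo_tool:
  steps:
    - {"delta_pos": [0, 2, 40], "angular": [0, 0, 0]}
    - {"delta_pos": [0, 2, 80], "angular": [0, 0, 0]}
    - {"delta_pos": [0, 2, 106], "angular": [0, 0, 0]}
    - {"delta_pos": [0, 2, 116], "angular": [0, 0, 0]}
    - {"delta_pos": [0, 2, 119], "angular": [0, 0, 0]}

```text
time: 18.2
ee_pos: [0.6228, -0.2586, 0.0693]
ee_rot: [180.0, -0.0, 45.0]
contact_force: [1.0, 0.1, -1.6]
width: 0.0605
finger_force: 30.0
```

Call:
servo_tool:
  steps:
    - {"delta_pos": [0, 0, 1], "angular": [0, 0, 0]}
    - {"delta_pos": [0, 0, 1.5], "angular": [0, 0, 0]}
    - {"delta_pos": [0, 0, 1.5], "angular": [0, 0, 0]}

```text
time: 18.58
ee_pos: [0.6231, -0.2599, 0.0685]
ee_rot: [179.9, -0.0, 45.0]
contact_force: [-0.0, 0.4, -2.1]
width: 0.0608
finger_force: 30.0
```

Call:
servo_tool:
  steps:
    - {"delta_pos": [0, 0, 1.5], "angular": [0, 0, 0]}
    - {"delta_pos": [0, 0, 2], "angular": [0, 0, 0]}
    - {"delta_pos": [0, 0, 2], "angular": [0, 0, 0]}

```text
time: 18.95
ee_pos: [0.6231, -0.2599, 0.067]
ee_rot: [179.9, -0.0, 45.0]
contact_force: [-1.1, 0.3, 6.0]
width: 0.0605
finger_force: 30.0
```

Call:
servo_tool:
  steps:
    - {"delta_pos": [0, 0, 0], "angular": [0, 0, 0]}
    - {"delta_pos": [0, 0, 0], "angular": [0, 0, 0]}
    - {"delta_pos": [0, 0, 0], "angular": [0, 0, 0]}
    - {"delta_pos": [0, 0, 0], "angular": [0, 0, 0]}
  jaw: 0

```text
time: 19.45
ee_pos: [0.6226, -0.2596, 0.0651]
ee_rot: [-180.0, 0.0, 45.0]
contact_force: [0.7, 0.4, -0.5]
width: 0.093
finger_force: 0.0
```

Call:
servo_tool:
  steps:
    - {"delta_pos": [0, 0, -50], "angular": [0, 0, 0]}
    - {"delta_pos": [5, -5, -105], "angular": [0, 0, 0]}
    - {"delta_pos": [43, -43, -135], "angular": [0, 0, 0]}
    - {"delta_pos": [86, -87, -135], "angular": [0, 0, 0]}
    - {"delta_pos": [129, -131, -135], "angular": [0, 0, 0]}

```text
time: 20.08
ee_pos: [0.6215, -0.0744, 0.2014]
ee_rot: [179.9, -0.1, 44.9]
contact_force: [1.1, 0.7, -0.4]
width: 0.094
finger_force: 0.0
```

Call:
servo_tool:
  steps:
    - {"delta_pos": [43, -43, 0], "angular": [0, 0, 0]}
    - {"delta_pos": [86, -86, 0], "angular": [0, 0, 0]}
    - {"delta_pos": [129, -130, 0], "angular": [0, 0, 0]}
    - {"delta_pos": [172, -174, 0], "angular": [0, 0, 0]}
    - {"delta_pos": [197, -199, 0], "angular": [0, 0, 0]}

```text
time: 20.7
ee_pos: [0.6194, 0.2075, 0.2003]
ee_rot: [-180.0, -0.0, 45.1]
contact_force: [0.2, -0.6, -1.1]
width: 0.0941
finger_force: 0.0
```

Call:
servo_tool:
  steps:
    - {"delta_pos": [0, 0, 0], "angular": [0, 0, 0]}
    - {"delta_pos": [0, 0, 0], "angular": [0, 0, 0]}
    - {"delta_pos": [0, 0, 0], "angular": [0, 0, 0]}

```text
time: 21.08
ee_pos: [0.6204, 0.2027, 0.2005]
ee_rot: [180.0, 0.0, 44.8]
contact_force: [0.4, -0.2, -0.9]
width: 0.0942
finger_force: 0.0
```

```bash
python3 look.py green jg 2>&1 | grep -v WARN
```

```text
tcp [0.6204 0.2027 0.2005] [180.    0.   44.8]
green [0.6193 0.2061] rms 1.0 area 3997.0 (241, 165, 71, 73)
tool dx,dy mm 1.7 -3.1 dz to grasp 142.5
```

View pics/jg.png

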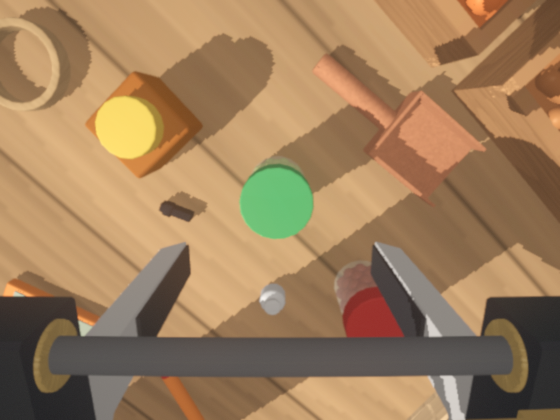

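The green lid is at (277,202). The red jar (around 375,310) and honey jar (130,125) are well clear of the fingers.

Call:
servo_tool:
  steps:
    - {"delta_pos": [1, -3, 30], "angular": [0, 0, 0]}
    - {"delta_pos": [1, -3, 70], "angular": [0, 0, 0]}
    - {"delta_pos": [1, -3, 110], "angular": [0, 0, 0]}
    - {"delta_pos": [1, -3, 142], "angular": [0, 0, 0]}
    - {"delta_pos": [1, -3, 142], "angular": [0, 0, 0]}

```text
time: 21.75
ee_pos: [0.6164, 0.2053, 0.0548]
ee_rot: [-179.8, 0.4, 44.9]
contact_force: [-0.4, 0.4, -0.4]
width: 0.0943
finger_force: 0.0
```

Call:
servo_tool:
  steps:
    - {"delta_pos": [0, 0, 0], "angular": [0, 0, 0]}
    - {"delta_pos": [0, 0, 0], "angular": [0, 0, 0]}
    - {"delta_pos": [0, 0, 0], "angular": [0, 0, 0]}
    - {"delta_pos": [0, 0, 0], "angular": [0, 0, 0]}
    - {"delta_pos": [0, 0, 0], "angular": [0, 0, 0]}
  jaw: 255

```text
time: 22.38
ee_pos: [0.6195, 0.2071, 0.0597]
ee_rot: [179.9, -0.1, 45.0]
contact_force: [0.2, -0.4, 3.5]
width: 0.0603
finger_force: 30.0
```

Call:
servo_tool:
  steps:
    - {"delta_pos": [0, 0, -50], "angular": [0, 0, 0]}
    - {"delta_pos": [0, 0, -105], "angular": [0, 0, 0]}
    - {"delta_pos": [-35, 33, -130], "angular": [0, 0, 0]}
    - {"delta_pos": [-76, 72, -130], "angular": [0, 0, 0]}
    - {"delta_pos": [-118, 112, -130], "angular": [0, 0, 0]}

```text
time: 23.0
ee_pos: [0.6136, 0.0434, 0.1875]
ee_rot: [-179.9, 0.1, 45.0]
contact_force: [0.1, -0.3, -3.0]
width: 0.0601
finger_force: 30.0
```

Call:
servo_tool:
  steps:
    - {"delta_pos": [-42, 40, 0], "angular": [0, 0, 0]}
    - {"delta_pos": [-84, 80, 0], "angular": [0, 0, 0]}
    - {"delta_pos": [-126, 120, 0], "angular": [0, 0, 0]}
    - {"delta_pos": [-152, 143, 0], "angular": [0, 0, 0]}
    - {"delta_pos": [-152, 143, 0], "angular": [0, 0, 0]}

```text
time: 23.62
ee_pos: [0.6066, -0.1668, 0.1863]
ee_rot: [-179.8, 0.1, 44.7]
contact_force: [-0.7, 1.0, -3.6]
width: 0.0605
finger_force: 30.0
```

Call:
servo_tool:
  steps:
    - {"delta_pos": [0, 0, 0], "angular": [0, 0, 0]}
    - {"delta_pos": [0, 0, 0], "angular": [0, 0, 0]}

```text
time: 23.88
ee_pos: [0.6078, -0.1627, 0.188]
ee_rot: [-179.9, 0.0, 45.1]
contact_force: [0.1, 1.0, -2.7]
width: 0.0604
finger_force: 30.0
```

Call:
servo_tool:
  steps:
    - {"delta_pos": [0, 1, 40], "angular": [0, 0, 0]}
    - {"delta_pos": [0, 1, 80], "angular": [0, 0, 0]}
    - {"delta_pos": [0, 1, 106], "angular": [0, 0, 0]}
    - {"delta_pos": [0, 1, 116], "angular": [0, 0, 0]}
    - {"delta_pos": [0, 1, 119], "angular": [0, 0, 0]}

```text
time: 24.5
ee_pos: [0.6088, -0.1642, 0.0696]
ee_rot: [180.0, -0.0, 45.0]
contact_force: [-0.2, -0.1, -3.6]
width: 0.0608
finger_force: 30.0
```

Call:
servo_tool:
  steps:
    - {"delta_pos": [0, 0, 1], "angular": [0, 0, 0]}
    - {"delta_pos": [0, 0, 2], "angular": [0, 0, 0]}
    - {"delta_pos": [0, 0, 2], "angular": [0, 0, 0]}
    - {"delta_pos": [0, 0, 2], "angular": [0, 0, 0]}

```text
time: 25.0
ee_pos: [0.6087, -0.165, 0.0679]
ee_rot: [180.0, -0.0, 45.0]
contact_force: [-0.3, -0.3, -2.7]
width: 0.0604
finger_force: 30.0
```

Call:
servo_tool:
  steps:
    - {"delta_pos": [0, 0, 1], "angular": [0, 0, 0]}
    - {"delta_pos": [0, 0, 1], "angular": [0, 0, 0]}
    - {"delta_pos": [0, 0, 1], "angular": [0, 0, 0]}

```text
time: 25.38
ee_pos: [0.6089, -0.165, 0.0677]
ee_rot: [179.9, -0.0, 45.0]
contact_force: [-1.2, 0.4, 4.0]
width: 0.0601
finger_force: 30.0
```

Call:
servo_tool:
  steps:
    - {"delta_pos": [0, 0, 0], "angular": [0, 0, 0]}
    - {"delta_pos": [0, 0, 0], "angular": [0, 0, 0]}
    - {"delta_pos": [0, 0, 0], "angular": [0, 0, 0]}
    - {"delta_pos": [0, 0, 0], "angular": [0, 0, 0]}
  jaw: 0

```text
time: 25.88
ee_pos: [0.6085, -0.1649, 0.0662]
ee_rot: [-180.0, 0.0, 45.0]
contact_force: [0.3, 0.1, 0.6]
width: 0.0933
finger_force: 0.0
```

Call:
servo_tool:
  steps:
    - {"delta_pos": [0, 0, -50], "angular": [0, 0, 0]}
    - {"delta_pos": [0, 0, -105], "angular": [0, 0, 0]}
    - {"delta_pos": [-40, 0, -160], "angular": [0, 0, 0]}
    - {"delta_pos": [-80, 0, -190], "angular": [0, 0, 0]}
    - {"delta_pos": [-100, 0, -205], "angular": [0, 0, 0]}

```text
time: 26.5
ee_pos: [0.5374, -0.237, 0.2746]
ee_rot: [179.7, -0.1, 44.9]
contact_force: [0.4, 0.1, -0.5]
width: 0.0937
finger_force: 0.0
```

Call:
servo_tool:
  steps:
    - {"delta_pos": [0, 0, 0], "angular": [0, 0, 0]}
    - {"delta_pos": [0, 0, 0], "angular": [0, 0, 0]}
    - {"delta_pos": [0, 0, 0], "angular": [0, 0, 0]}

```text
time: 26.88
ee_pos: [0.538, -0.2343, 0.2689]
ee_rot: [-179.8, 0.0, 45.1]
contact_force: [-0.1, -0.5, -0.3]
width: 0.0944
finger_force: 0.0
```

Run:
```python
from h import *
a=snapshot('wrist'); b=snapshot('side'); cv2.imwrite('pics/fin.png',cv2.resize(np.hstack([a,b]),(800,300)))
s=snapshot('scene'); cv2.imwrite('pics/s2.png',s)
```

```text
(no output)
```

View pics/fin.png

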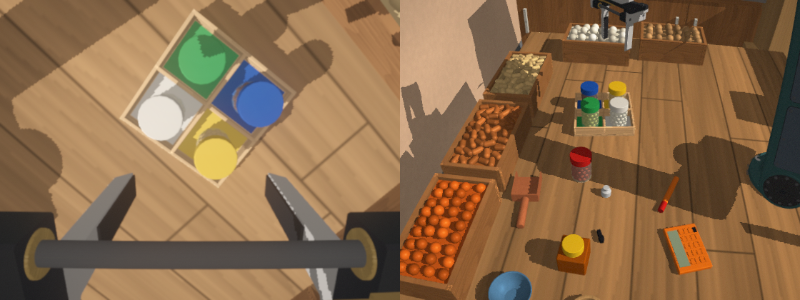

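View pics/s2.png

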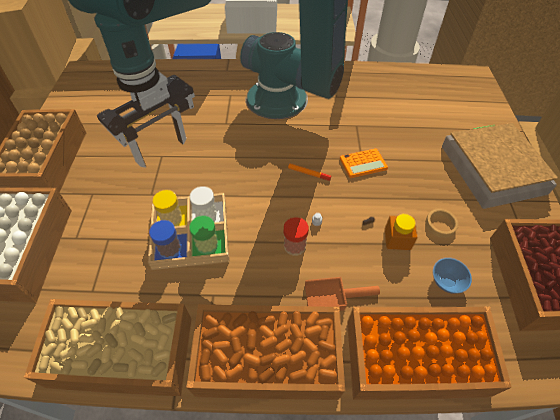

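All four jars stand upright in their matching compartments, with lids at yellow (165,200), white (203,195), blue (163,233) and green (203,229). Red (295,229) and honey (404,223) have not moved, and the arm is clear.

```bash
python3 -c "
from rig import *
print(sign_off())"
```

```text
the job is handed in; nothing more can be done
None
```

I set the green, yellow, white and blue jars upright on their matching cards, left the red-lidded and honey jars where they stood, and handed the job in after about 27 s of the 102 s; no pass/fail verdict came back.

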